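Set the hub-stop thumbscrew on a drive fixture

ROBOT

A 7-joint arm with a two-finger parallel gripper is mounted at the origin on the work surface. World frame = base frame: x ahead of the robot, y to its left, z up, the work surface at z = 0. Lengths are in m, angles in rad, forces in N, time in s.
With the tool pointing down it reaches from about 0.4 to 0.85 m from the base axis. Payload 10.4 kg.
Tool frame: the origin (TCP) lies at the very end of the fingers, on their centre line; the grasp point (between the pads) lies 19 mm behind it (manip.pinch_z is the distance from the TCP to the grasp point, in m); z points along the fingers, y is the line along which they close (so a half turn about z gives the same grasp; the last joint's range is limited). The gripper opens to 85 mm and grips with 20 to 120 N. Pads are 22 mm wide; open, the fingers measure 114 mm over their backs; the gripper's body (76 mm by 85 mm) begins 54 mm behind the grasp point. The pads swing forward as they close: fully open they stand 13 mm farther back than shut.
Start: joints at [1.185, 0.332, -0.065, 1.46, 0.022, 1.35, -0.088], TCP at [0.222, -0.584, 0.231] pointing down, gripper open.
Joint ranges: [-2.6, 2.6], [-0.5, 2.12], [-1.47, 1.34], [0.16, 2.42], [-1.27, 4.41], [0.06, 2.06], [-2.6, 2.6]. Speed limits (rad/s): [2.22, 2.22, 2.79, 2.79, 3.14, 3.14, 3.14].

INTERFACE

Orientations are given as a unit quaternion [x, y, z, w].
In Python, from workcell import manip gives the robot as it stands. The module is installed in compiled form; this text tells all that it offers.
- The arm moves only by the shell command python3 -m creep 'ROWS' [OPENING] [FORCE]. ROWS is a JSON object of lists of equal length, an entry for each row: "slide": the shift along the tool's x, y, z in m, a list of three; "twist": the turn about the tool's z in degrees. A call has 1 to 8 rows; each row shifts and turns the commanded pose from where the row before left it, along the tool's axes as they then stand; what a row does not reach is not made up. A row lasts 1/8 s, in which the tool goes at most 62.5 mm and 10.7 degrees, less where a joint would pass 70% of its speed; a pose out of reach is approached as far as the arm can. A call with a gripper value outside its range is refused whole. OPENING is the opening in per cent of the stroke, from 0 (shut) to 100 (fully open), set as the call begins (- or left out, the last holds). The fingers move at their own pace and stop on an object; FORCE is the grip in N (left out, the last holds). Time passes only in rows, so rows that do not move let the fingers close. It gives the time, the measured TCP pose, the force, the opening and the grip force at its end, in the units of the state.
- manip.get_obs(): the state, without advancing time (a new reading comes with each control period).
- manip.camera(name): name is "side" or "top"; returns (picture, depth): 420x560x3 uint8, blue, green, red; 420x560 float32, m along the optical axis (not along the pixel's ray), 0 where there is no reading.
- manip.camera_params(name): a dict with "intrinsics" (3x3 intrinsics, pixels), "R" (3x3) and "t" (3): a world point X has camera coordinates R X + t. Camera axes: x right, y down, z forward; pixel columns grow to the right and rows downward; lengths in m; the calibration is good to about 2 mm. A picture is of the moment at which its call begins. camera_params takes no time and is no camera call.
- manip.hand_in(): hands the job in; it is judged then, once.
The state is a dict: "clock": time; "joint_pos": joint angles; "joint_velocities": joint speeds; "tau": joint torques, N m; "position": TCP position; "ee_rot": TCP orientation; "ft_force": force on the tool from outside, world axes, zero at the start; "torque": the same for the moment, N m; "grip_width": opening from 0.0 (shut) to 1.0 (fully open); "grasp_force": force on a finger pad.
Only numpy, scipy, OpenCV 4.12 (cv2) and the standard library are available. Lean on these libraries where they do the work, as an engineer would, in place of code of your own. Each camera call takes 0.05 s, during which the arm holds its last target. There are 200 camera calls.

TASK

The solvent bottle is standing in the way, close up against the drive fixture: set it down upright in the free half of the grey spill tray and let go of it. Then turn the thumbscrew on the fixture's bridge clockwise until its pad seats on the drive's hub, back it off a quarter turn so that the platter has running clearance, and finish still gripping the thumbscrew there, motionless, so that the lock nut can be tightened against it. Do not touch the open drive, do not tip or drop the bottle, and leave everything else where it stands.

Things in the scene. Friction and masses are not known exactly. Their poses are not given: they have to be found in the camera images.
- thumbscrew (a joint): Angle of the thumbscrew, rad. 0 = pad seated on the hub: a hard stop, felt as a sudden rise of the turning resistance. It grows as the screw is unscrewed (counter-clockwise seen from above); a quarter turn back from the stop is 1.571. At the start it is 1.0 to 3.2, so it needs that much clockwise turning to seat, in one or more grasps. It turns against a steady drag of about 0.06 N m and stays where it is left. It rises 0.24 mm per rad (right-hand thread, 1.5 mm pitch).
- thumbscrew_grip (a point): Centre of the thumbscrew's flat upright steel spade head, on the vertical screw axis, 79 mm above the bench when seated. The head is 38 mm wide (point x axis), 10 mm thick (point y axis: grip it across this, from above) and 30 mm high, so its top is 15 mm above this point. It turns with the screw; at joint 0 its x axis is parallel to the fixture's x axis. Below the head there is 14 mm of bare 10 mm shank, then the brass lock nut (25 mm across, top 29 mm below this point).
- fixture: Aluminium work-holding fixture standing fixed on the bench: base plate 126 mm (its x) x 134 mm (its y), 12 mm high with its feet; a bridge bar 26 mm wide runs over the drive along the fixture's y axis, its top 40 mm above the bench, on two posts 52 mm either side of the centre whose nuts and studs reach 49 mm. The thumbscrew goes down through the bar's middle. Origin: on the bench under the screw axis; the base plate reaches from x = -49 to +77 mm.
- drive: Opened 2.5-inch hard drive clamped under the bridge, 100 x 70 mm, bare platter and hub on top, highest point 23 mm above the bench. Not to be touched. Origin: under the spindle (on the screw axis), on the base plate 12 mm above the bench; it reaches from x = -36 to +64 mm.
- bottle_center (a point): Centre of the solvent bottle, half-way up (87.5 mm above its underside). White round bottle, 58 mm across, 175 mm high with its cap, about 0.15 to 0.31 kg, loose; it starts on the bench with its side within 20 mm of the fixture's base plate, on the robot's side.
- bottle: The same bottle; origin at the centre of its underside, z up along it.
- bottle_cap (a point): Centre of the bottle's grey round cap, 160 mm above its underside. The cap is 36 mm across and 30 mm high; the neck below it is 28 mm across, and the shoulder starts to widen 25 mm below this point.
- tray: Low grey spill tray, 200 mm (its x) x 110 mm (its y), rim 22 mm high, walls 4 mm, floor 4 mm, fixed on the bench at the robot's left or right. Origin: centre of its underside.
- tray_free (a point): Centre of the floor of the tray's free half, on the floor's top (4 mm above the bench), 45 mm from the tray's centre towards its -x end.
- organiser: Clear compartment box with screws, 200 x 110 x 30 mm, fixed on the bench on the side where the tray is not. Nothing goes in it.
- jar: Bystander: amber glass jar with a black lid, 52 mm across, 73 mm high, standing in the far half of the spill tray (in the tray's +x half). Origin: centre of its underside.
- screw_tub: Bystander: clear round tub of screws with a white lid, 72 mm across, 38 mm high, on the bench beyond the fixture, to the left. Origin: centre of its underside.
- spare_drive: Bystander: closed 2.5-inch drive, 100 x 70 x 10 mm, lying on the bench. Origin: centre of its underside.
- notes: Bystander: yellow sticky-note block, 76 x 76 x 15 mm. Origin: centre of its underside.
- pen_cup: Bystander: black cup of pens, 82 mm across, 150 mm high with the pens. Origin: centre of its underside.
- pliers: Bystander: small pliers lying flat, 160 mm long, 14 mm high. Origin: under the pivot; +x points to the jaws.

How it is judged:
On the way, in this order (a step that is already met when the one before it is completed fails the run):
1. the bottle stands upright in the spill tray, let go (x of bottle_center in the frame of tray between -0.075 and 0.075 m and y of bottle_center in the frame of tray between -0.03 and 0.03 m and z of bottle_center in the frame of tray between 0.084 and 0.099 m and angle between bottle_center's own z axis and vertical below 0.08 rad and contact force between the fingers and bottle below 0.05 N and linear speed of bottle below 0.03 m/s), for 0.2 s.
2. the thumbscrew is turned clockwise home: its pad is seated on the hub (value of joint thumbscrew below 0.06 rad), for 0.1 s.
At the end, for the whole second after the job is handed in: The thumbscrew stands a quarter turn (1.57 rad, within 0.26 rad or 15 degrees) back from its seat, not turning, with the fingers gripping it (contact force above 2 N) all the while; the bottle stands at rest in the spill tray, within 5 degrees of upright, not touched by the fingers (all of step 1 and value of joint thumbscrew between 1.31 and 1.83 rad and velocity of joint thumbscrew between -0.05 and 0.05 rad/s and contact force between the fingers and thumbscrew above 2 N); the arm keeps its last pose, push and grip.
It fails at once if the bottle is tipped (more than 35 degrees) (angle between bottle_center's own z axis and vertical above 0.6 rad).
It fails at once if the bottle is dropped (falls freely by more than about 15 mm) (contact force between the fingers and bottle below 0.02 N and linear speed of bottle above 0.55 m/s).
It fails at once if the open drive is touched by the robot or the bottle (more than 0.5 N) (contact force between any of the fingers, the arm, bottle and drive above 0.5 N).
It fails at once if a bystander is pushed by more than 25 mm (distance of any of jar, screw_tub, spare_drive, notes, pen_cup, pliers from where it was at the start of the episode above 0.025 m).
It also fails if it takes over 64 s, if anything falls off the work surface, if the arm or the gripper's body presses on something with over 40 N, if the wrist force passes 120 N, or if a joint passes its speed limit or range.

## Working session

There is one attempt and no reset: what is moved stays moved. The work goes in short steps, Python scripts to look and compute and a shell command to move; the robot and the scene stay as the last step left them, time stands still between calls to the robot, and variables do not carry over. Pictures are saved under pics/ and viewed, at most 10 in all, crops included, and the job is handed in when it is done.

```bash
mkdir -p pics; python3 - <<'E'
from workcell import manip
import cv2,numpy as np
o=manip.get_obs();print(o['position'],o['ee_rot'],o['grip_width'],o['clock'])
for n in('top','side'):
    p,d=manip.camera(n);cv2.imwrite(f'pics/{n}0.png',p);np.save(f'{n}0.npy',d)
    c=manip.camera_params(n);print(n,np.round(c['intrinsics'],1).tolist(),np.round(c['R'],3).tolist(),c['t'])
E
```

```text
[ 0.22167916 -0.58397006  0.23051342] [ 9.83587839e-01  1.80428554e-01 -1.42553935e-04 -6.92245049e-04] 0.9979842203044823 0.0
top [[498.4, 0.0, 281.5], [0.0, 498.4, 204.1], [0.0, 0.0, 1.0]] [[0.021, -1.0, -0.003], [-0.984, -0.02, -0.175], [0.175, 0.006, -0.985]] [0.02836063 0.61739114 1.17930775]
side [[475.7, 0.0, 280.2], [0.0, 475.7, 216.5], [0.0, 0.0, 1.0]] [[-0.924, -0.381, -0.001], [-0.263, 0.64, -0.722], [0.276, -0.667, -0.692]] [0.55328056 0.23248693 0.96378051]
```

View pics/top0.png

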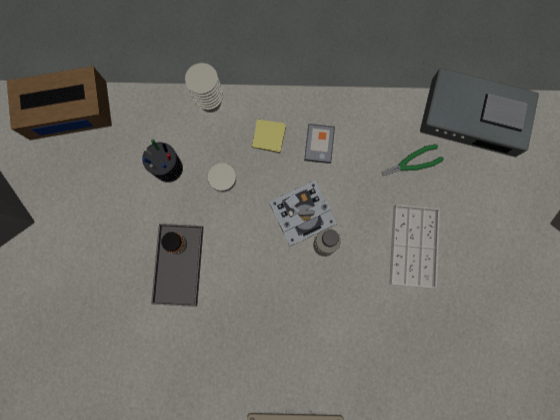

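View pics/side0.png

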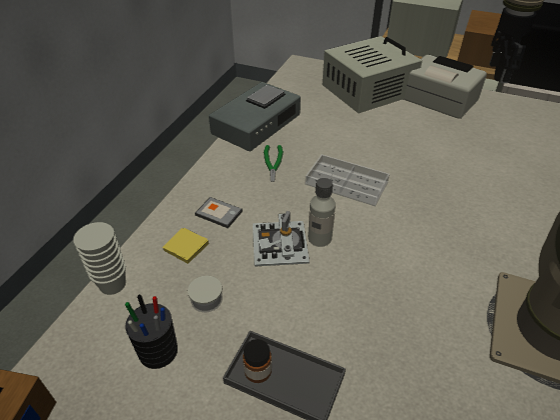

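The top view shows the tray around (178,265), with the jar in its far half. The bottle cap is at (330,237), against the fixture at (303,213). The side view agrees, and nothing stands tall between the bottle and the tray.

```bash
cat > h.py <<'E'
from workcell import manip
import cv2,numpy as np
def cloud(n,d):
    c=manip.camera_params(n);K=np.array(c['intrinsics']);R=np.array(c['R']);t=np.array(c['t'])
    v,u=np.mgrid[:420,:560]
    P=np.stack([(u-K[0,2])/K[0,0]*d,(v-K[1,2])/K[1,1]*d,d],-1)
    W=(P-t)@R; W[d<=0]=np.nan
    return W
def ray(n,uv,z):
    c=manip.camera_params(n);K=np.array(c['intrinsics']);R=np.array(c['R']);t=np.array(c['t'])
    o=-R.T@t; r=R.T@np.linalg.inv(K)@np.array([*uv,1.]); return o+r*(z-o[2])/r[2]
E
python3 - <<'E'
from h import *
for n in('top','side'):
    p=cv2.imread(f'pics/{n}0.png');W=cloud(n,np.load(f'{n}0.npy'));x,y,z=W[...,0],W[...,1],W[...,2]
    b0=ray('top',(330,237),.17)
    near=np.hypot(x-b0[0],y-b0[1])<.08
    m=near&(z>.165)&(z<.185);print(n,'cap top',b0,m.sum(),np.nanmean(W[m],0))
    f0=ray('top',(303,213),.01); nf=np.hypot(x-f0[0],y-f0[1])<.06
    m=nf&(z>.075)&(z<.1)&(np.hypot(x-b0[0],y-b0[1])>.035); print('head',m.sum(),np.round(W[m],3).tolist()[:50])
    m=(z>.013)&(z<.03)&(y>.1)&(y<.45)&(x<.6)&(x>.25)
    g=cv2.cvtColor(p,cv2.COLOR_BGR2GRAY)
    if n=='top':
        k=((g<90)*255).astype(np.uint8);k[:225]=0;k[310:]=0;k[:,:140]=0;k[:,215:]=0
        k=cv2.morphologyEx(k,cv2.MORPH_OPEN,np.ones((3,3)))
        r=cv2.minAreaRect(max(cv2.findContours(k,0,2)[0],key=cv2.contourArea));print('tray',r)
        for q in cv2.boxPoints(r):print(ray(n,q,.02))
    s=(slice(170,255),slice(260,345)) if n=='top' else (slice(175,275),slice(240,345))
    cv2.imwrite(f'pics/{n}c.png',cv2.resize(p[s],None,fx=6,fy=6,interpolation=2))
E
```

```text
top cap top [ 0.52446799 -0.0687229   0.17      ] 211 [ 0.52179112 -0.06884323  0.17440715]
head 77 [[0.593, -0.001, 0.098], [0.594, -0.004, 0.093], [0.594, -0.006, 0.095], [0.593, -0.009, 0.099], [0.595, -0.011, 0.089], [0.594, -0.013, 0.097], [0.594, -0.016, 0.094], [0.595, -0.018, 0.092], [0.594, -0.021, 0.094], [0.594, -0.023, 0.095], [0.594, -0.025, 0.095], [0.595, -0.028, 0.09], [0.595, -0.03, 0.091], [0.595, -0.033, 0.09], [0.595, -0.035, 0.091], [0.592, -0.002, 0.093], [0.592, -0.004, 0.094], [0.592, -0.006, 0.093], [0.592, -0.009, 0.093], [0.592, -0.011, 0.094], [0.592, -0.014, 0.094], [0.592, -0.016, 0.093], [0.592, -0.018, 0.093], [0.591, -0.021, 0.096], [0.592, -0.023, 0.092], [0.592, -0.025, 0.093], [0.592, -0.028, 0.095], [0.592, -0.03, 0.095], [0.592, -0.033, 0.095], [0.593, -0.035, 0.091], [0.593, -0.038, 0.088], [0.59, -0.002, 0.09], [0.589, -0.004, 0.097], [0.589, -0.006, 0.095], [0.589, -0.009, 0.094], [0.589, -0.011, 0.095], [0.589, -0.013, 0.096], [0.59, -0.016, 0.09], [0.589, -0.018, 0.094], [0.589, -0.021, 0.094], [0.589, -0.023, 0.094], [0.589, -0.025, 0.095],
[... 1023 characters left out ...]
22, 0.091], [0.591, -0.022, 0.092], [0.588, -0.021, 0.094], [0.587, -0.025, 0.09], [0.587, -0.031, 0.086], [0.595, -0.014, 0.095], [0.592, -0.014, 0.095], [0.591, -0.016, 0.094], [0.589, -0.018, 0.092], [0.587, -0.02, 0.092], [0.587, -0.025, 0.087], [0.588, -0.034, 0.079], [0.594, -0.011, 0.094], [0.591, -0.011, 0.095], [0.589, -0.012, 0.095], [0.587, -0.013, 0.094], [0.587, -0.018, 0.09], [0.587, -0.024, 0.085], [0.588, -0.034, 0.076], [0.595, -0.009, 0.092], [0.593, -0.009, 0.093], [0.59, -0.009, 0.094], [0.589, -0.01, 0.094], [0.587, -0.012, 0.093], [0.586, -0.016, 0.09], [0.587, -0.025, 0.081], [0.587, -0.03, 0.077], [0.595, -0.007, 0.091], [0.591, -0.005, 0.094], [0.589, -0.007, 0.093]]
```

View pics/topc.png

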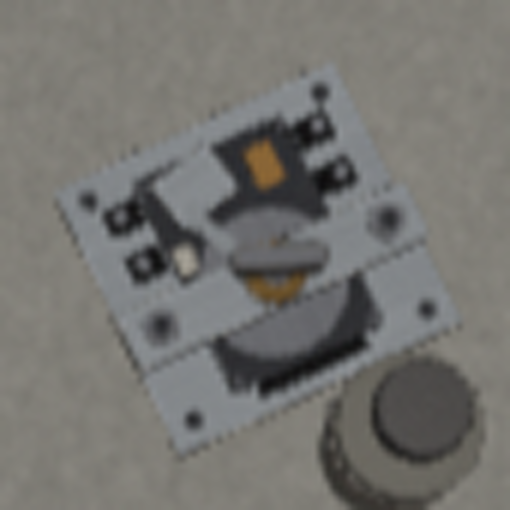

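View pics/sidec.png

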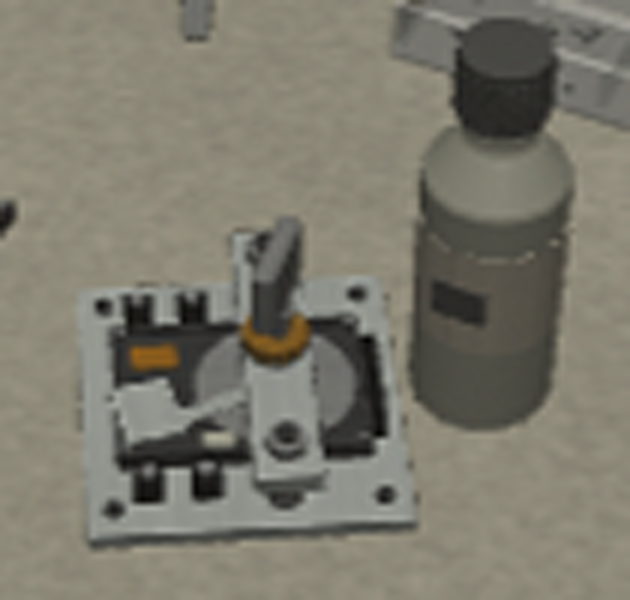

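The head lies nearly along world y. The fixture yaw is about 26°, so the screw is at about 1.1 rad. The bottle cap is at (0.5215, -0.067) and the free half of the tray at (0.421, 0.299). I'm moving to the bottle.

```bash
python3 -m creep '{"slide":[[0.031,-0.025,0],[0.031,-0.025,0],[0.031,-0.025,0],[0.031,-0.025,0],[0.031,-0.025,0],[0.031,-0.025,0],[0.031,-0.025,0],[0.031,-0.025,0]],"twist":[0,0,0,0,0,0,0,0]}' 100; python3 -m creep '{"slide":[[0.031,-0.025,0],[0.031,-0.025,0],[0.031,-0.025,0],[0.031,-0.025,0],[0.031,-0.025,0],[0.031,-0.025,0],[0.031,-0.025,0],[0,0,0]],"twist":[0,0,0,0,0,0,0,0]}'
python3 - <<'E'
from h import *
from scipy.spatial.transform import Rotation as Ro
o=manip.get_obs();R=Ro.from_quat(o['ee_rot']).as_matrix()
print(o['position'],np.round(R,3).tolist(),np.round(o['joint_pos'],2))
# refine cap: darker disc in top image
p=cv2.imread('pics/top0.png');k=np.zeros(p.shape[:2],np.uint8)
g=cv2.cvtColor(p,cv2.COLOR_BGR2GRAY);roi=np.zeros_like(k);roi[227:250,318:343]=1
W=cloud('top',np.load('top0.npy'));m=(W[...,2]>.168)&(roi>0)
v,u=np.nonzero(m);(c,r)=cv2.minEnclosingCircle(np.stack([u,v],1).astype(np.float32));cap=ray('top',c,.175);print('cap',cap,r)
p2=cv2.imread('pics/side0.png');W=cloud('side',np.load('side0.npy'))
m=(W[...,2]>.172)&(np.hypot(W[...,0]-.52,W[...,1]+.065)<.05);v,u=np.nonzero(m);print('side',ray('side',((u.min()+u.max())/2,(v.min()+v.max())/2),.175))
print('to go (tool)',R.T@(np.array([cap[0],cap[1],.142])-o['position']))
E
```

```text
clock: 1.1
position: [0.383, -0.308, 0.2311]
ee_rot: [0.984, 0.18, -0.0, -0.0]
ft_force: [0.9, -0.3, -0.1]
grip_width: 0.999
grasp_force: 0.0
clock: 2.1
position: [0.5242, -0.0654, 0.231]
ee_rot: [0.983, 0.183, 0.0, -0.001]
ft_force: [0.5, -1.3, -0.2]
grip_width: 1.0
grasp_force: 0.0
[ 0.52417103 -0.06535518  0.23097832] [[0.933, 0.36, -0.0], [0.36, -0.933, 0.001], [0.0, -0.001, -1.0]] [ 0.54  0.16 -0.55  1.69  0.09  1.31 -1.23]
cap [ 0.52123053 -0.06874052  0.175     ] 8.303648948669434
side [ 0.52226262 -0.06432883  0.175     ]
to go (tool) [-0.00398977  0.00223185  0.08897387]
```

```bash
python3 -m creep '{"slide":[[-0.003,0,0.012],[0,0,0.018],[0,0,0.018],[0,0,0.018],[0,0,0.014],[0,0,0.008],[0,0,0.002],[0,0,0]],"twist":[0,0,0,0,0,0,0,0]}' 100; python3 -m creep '{"slide":[[0,0,0],[0,0,0],[0,0,0],[0,0,0],[0,0,0],[0,0,0],[0,0,0],[0,0,0]],"twist":[0,0,0,0,0,0,0,0]}' 0 45
```

```text
clock: 3.1
position: [0.5209, -0.0697, 0.1416]
ee_rot: [0.984, 0.18, 0.0, 0.0]
ft_force: [0.4, -0.2, 0.2]
grip_width: 1.001
grasp_force: 0.0
clock: 4.1
position: [0.5209, -0.0696, 0.1417]
ee_rot: [0.984, 0.18, 0.0, 0.0]
ft_force: [-0.2, 1.2, 5.8]
grip_width: 0.41
grasp_force: 45.0
```

```bash
python3 -m creep '{"slide":[[0,0,-0.004],[0,0,-0.010],[0,0,-0.014],[0,0,-0.014],[0,0,-0.014],[0,0,-0.010],[0.001,-0.010,-0.004],[0.002,-0.020,0]],"twist":[0,0,0,0,0,0,0,0]}'; python3 -m creep '{"slide":[[0.003,-0.030,0],[0.003,-0.030,0],[0.003,-0.030,0],[0.003,-0.030,0],[0.003,-0.030,0],[0.003,-0.030,0],[0.003,-0.030,0],[0.003,-0.030,0]],"twist":[0,0,0,0,0,0,0,0]}';  python3 -m creep '{"slide":[[0.003,-0.030,0],[0.003,-0.030,0],[0.003,-0.025,0],[0.001,-0.015,0],[0,-0.010,0],[0,0,0],[0,0,0]],"twist":[0,0,0,0,0,0,0]}'
python3 - <<'E'
from h import *
p,d=manip.camera('side');cv2.imwrite('pics/side1.png',p)
E
```

```text
clock: 5.1
position: [0.5125, -0.04, 0.2113]
ee_rot: [0.984, 0.18, -0.0, -0.0]
ft_force: [0.9, 0.8, -2.1]
grip_width: 0.407
grasp_force: 45.0
clock: 6.1
position: [0.4485, 0.1943, 0.2108]
ee_rot: [0.983, 0.181, -0.0, 0.0]
ft_force: [0.3, 1.3, -1.4]
grip_width: 0.408
grasp_force: 45.0
clock: 6.98
position: [0.4208, 0.2978, 0.2112]
ee_rot: [0.984, 0.18, -0.0, 0.0]
ft_force: [0.2, 0.0, -2.3]
grip_width: 0.407
grasp_force: 45.1
```

View pics/side1.png

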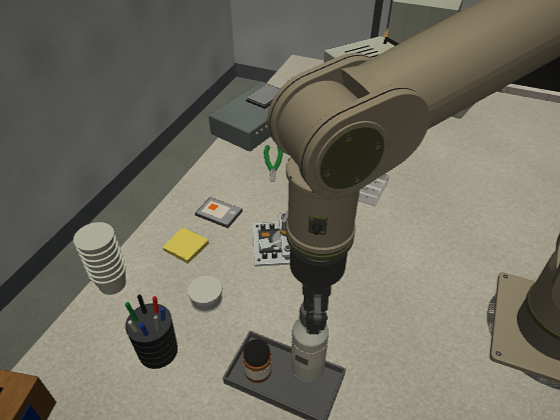

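The bottle hangs upright over the free half of the tray, at about (310,350), clear of the jar. I'm lowering it.

```bash
python3 -m creep '{"slide":[[0,0,0.008],[0,0,0.012],[0,0,0.014],[0,0,0.012],[0,0,0.009],[0,0,0.005],[0,0,0.003],[0,0,0]],"twist":[0,0,0,0,0,0,0,0]}'; python3 -m creep '{"slide":[[0,0,0.001],[0,0,0.001],[0,0,0.0005],[0,0,0]],"twist":[0,0,0,0]}'
```

```text
clock: 8.02
position: [0.4205, 0.2987, 0.1483]
ee_rot: [0.984, 0.18, 0.0, 0.0]
ft_force: [0.7, 1.0, -1.3]
grip_width: 0.405
grasp_force: 45.1
clock: 8.52
position: [0.4204, 0.2986, 0.1458]
ee_rot: [0.984, 0.18, 0.0, 0.0]
ft_force: [-0.2, -0.3, -1.8]
grip_width: 0.411
grasp_force: 45.1
```

```bash
python3 -m creep '{"slide":[[0,0,0.0005],[0,0,0.0005],[0,0,0]],"twist":[0,0,0]}'
```

```text
clock: 8.9
position: [0.4208, 0.2991, 0.1457]
ee_rot: [0.984, 0.18, 0.001, -0.0]
ft_force: [-0.5, -0.9, 6.3]
grip_width: 0.409
grasp_force: 46.0
```

```bash
python3 -m creep '{"slide":[[0,0,0],[0,0,0],[0,0,0],[0,0,0],[0,0,0]],"twist":[0,0,0,0,0]}' 100; python3 -m creep '{"slide":[[0,0,-0.006],[0,0,-0.015],[0,0,-0.020],[0,0,-0.020],[0,0,-0.020],[0,0,-0.010],[0,0,-0.005],[0,0,0]],"twist":[0,0,0,0,0,0,0,0]}'
python3 - <<'E'
from h import *
from scipy.spatial.transform import Rotation as Ro
o=manip.get_obs();R=Ro.from_quat(o['ee_rot']).as_matrix();print(np.round(o['joint_pos'],2))
p,d=manip.camera('side');W=cloud('side',d);cv2.imwrite('pics/side2.png',p)
m=(np.hypot(W[...,0]-.421,W[...,1]-.299)<.06)&(W[...,2]>.172)&(W[...,2]<.19);print('cap now',m.sum(),np.nanmean(W[m],0) if m.any() else 0)
# fixture edges (blueish-bright) & head rect from top0
pts=[]
for n in('top','side'):
    W=cloud(n,np.load(f'{n}0.npy'));x,y,z=np.moveaxis(W,-1,0)
    m=(z>.084)&(z<.105)&(np.hypot(x-.59,y+.019)<.03)
    print(n,'top-of-head max',np.nanmax(z[m]))
    m8=(m).astype(np.uint8)
    c=max(cv2.findContours(m8,0,1)[0],key=cv2.contourArea);r=cv2.minAreaRect(c)
    P=np.array([ray(n,q,.0935) for q in cv2.boxPoints(r)])
    xy=W[m][:,:2];r2=cv2.minAreaRect(xy.astype(np.float32)*1000);e=np.linalg.eigh(np.cov(xy.T))[1][:,1]
    print(n,np.round(P,4).tolist(),P.mean(0),'cloudrect',r2,'pca',np.degrees(np.arctan2(e[1],e[0])),xy.mean(0))
p=cv2.imread('pics/top0.png')
# bridge/base plate: points with z .006-.02 
W=cloud('top',np.load('top0.npy'));x,y,z=np.moveaxis(W,-1,0)
g=p.astype(int);
m=(z>.007)&(np.hypot(x-.60,y+.015)<.11)&(np.hypot(x-.5215,y+.067)>.045)
k=cv2.morphologyEx((m*255).astype(np.uint8),cv2.MORPH_OPEN,np.ones((3,3)))
c=max(cv2.findContours(k,0,1)[0],key=cv2.contourArea);r=cv2.minAreaRect(c);print('plate px',r)
B=np.array([ray('top',q,.012) for q in cv2.boxPoints(r)]);print(np.round(B,4).tolist(),B.mean(0))
for i in range(4):
    e=B[(i+1)%4]-B[i];print(np.linalg.norm(e),np.degrees(np.arctan2(e[1],e[0])))
E
```

```text
clock: 9.52
position: [0.4204, 0.2986, 0.1447]
ee_rot: [0.984, 0.18, -0.0, 0.0]
ft_force: [-1.0, 0.5, -0.8]
grip_width: 0.999
grasp_force: 0.0
clock: 10.52
position: [0.4204, 0.2986, 0.2407]
ee_rot: [0.984, 0.18, -0.0, 0.0]
ft_force: [-0.4, -0.3, -0.1]
grip_width: 0.999
grasp_force: 0.0
[ 0.08  0.17 -0.86  1.7   0.13  1.34 -2.01]
cap now 287 [0.42313244 0.30833561 0.17822072]
top top-of-head max 0.09875542863525673
top [[0.594, -0.0015, 0.0935], [0.5947, -0.0374, 0.0935], [0.585, -0.0375, 0.0935], [0.5843, -0.0017, 0.0935]] [ 0.58947567 -0.01951873  0.0935    ] cloudrect ((590.744140625, -19.72612953186035), (9.172530174255371, 36.234039306640625), 3.4547200202941895) pca 93.36846523932093 [ 0.59034383 -0.0182855 ]
side top-of-head max 0.09621489866050381
side [[0.594, 0.0071, 0.0935], [0.5963, -0.0357, 0.0935], [0.5843, -0.0327, 0.0935], [0.5824, 0.0098, 0.0935]] [ 0.58925793 -0.01288715  0.0935    ] cloudrect ((590.7271118164062, -16.07463264465332), (9.878137588500977, 38.746238708496094), 2.416133165359497) pca 92.11523133064965 [ 0.58993897 -0.01412008]
plate px ((303.1617736816406, 212.39706420898438), (49.08723449707031, 53.986446380615234), 64.65382385253906)
[[0.6297, 0.0752, 0.012], [0.693, -0.0494, 0.012], [0.5783, -0.1038, 0.012], [0.517, 0.0193, 0.012]] [ 0.60450184 -0.01465881  0.012     ]
0.13970939166842716 -63.08609627649724
0.12686345328276352 -154.62154819265993
0.1374936743245281 116.49883859411155
0.125827404483797 26.376560948701332
```

The bottle is released and standing, cap top at z = 0.178. The screw axis is at about (0.5905, -0.0195), the head yaw is 92° and the fixture yaw 26°, so the screw is at about 1.15 rad. I'm moving over to the screw.

```bash
python3 -m creep '{"slide":[[0.002,0.015,0],[0.004,0.030,0],[0.004,0.035,0],[0.004,0.035,0],[0.005,0.035,0],[0.005,0.035,0],[0.005,0.035,0],[0.005,0.035,0]],"twist":[0,0,0,0,0,0,0,0]}'; python3 -m creep '{"slide":[[0.005,0.035,0],[0.004,0.035,0],[0.003,0.025,0],[0,0.008,0],[0,0,0],[0,0,0]],"twist":[0,0,0,0,0,-8]}';  python3 -m creep '{"slide":[[0,0,0],[0,0,0],[0,0,0],[0,0,0],[0,0,0],[0,0,0],[0,0,0],[0,0,0]],"twist":[-9,-9,-9,-9,-9,-9,-9,0]}'
python3 - <<'E'
from h import *
from scipy.spatial.transform import Rotation as Ro
o=manip.get_obs();R=Ro.from_quat(o['ee_rot']).as_matrix();print(np.round(o['joint_pos'],2),o['position'],np.degrees(np.arctan2(R[1,0],R[0,0])))
print('to go',R.T@(np.array([.5905,-.0195,.0])-o['position']))
E
```

```text
clock: 11.58
position: [0.5431, 0.0698, 0.2403]
ee_rot: [0.984, 0.18, -0.0, 0.0]
ft_force: [-0.1, 0.2, -0.7]
grip_width: 1.0
grasp_force: 0.0
clock: 12.32
position: [0.5901, -0.018, 0.241]
ee_rot: [0.968, 0.251, 0.0, -0.0]
ft_force: [0.8, 0.9, 0.4]
grip_width: 1.003
grasp_force: 0.0
clock: 13.32
position: [0.5901, -0.0182, 0.241]
ee_rot: [0.696, 0.718, 0.0, -0.0]
ft_force: [0.1, -0.5, -0.3]
grip_width: 0.995
grasp_force: 0.0
[ 0.59  0.35 -0.8   1.51  0.25  1.39 -0.19] [ 0.59010681 -0.01823245  0.24102467] 91.8514850843342
to go [-0.00133185  0.00030369  0.24102446]
```

```bash
python3 -m creep '{"slide":[[-0.001,0,0.020],[0,0,0.030],[0,0,0.035],[0,0,0.030],[0,0,0.025],[0,0,0.020],[0,0,0.010],[0,0,0.006]],"twist":[0,0,0,0,0,0,0,0]}';  python3 -m creep '{"slide":[[0,0,0.001],[0,0,0],[0,0,0],[0,0,0],[0,0,0],[0,0,0],[0,0,0],[0,0,0]],"twist":[0,0,0,0,0,0,0,0]}' 0 30
python3 - <<'E'
from h import *
o=manip.get_obs();print(o['position'],o['grip_width']*85,np.round(o['ft_force'],2),np.round(o['torque'],3),np.round(o['joint_pos'],2))
p,d=manip.camera('side');cv2.imwrite('pics/side3.png',cv2.resize(p[150:330,180:400],None,fx=3,fy=3))
E
```

```text
clock: 14.32
position: [0.5906, -0.0207, 0.0645]
ee_rot: [0.696, 0.718, 0.0, 0.0]
ft_force: [0.1, 0.0, -0.0]
grip_width: 0.994
grasp_force: 0.0
clock: 15.32
position: [0.592, -0.0209, 0.0644]
ee_rot: [0.696, 0.718, 0.001, 0.001]
ft_force: [7.3, -0.0, -3.8]
grip_width: 0.111
grasp_force: 37.1
[ 0.59197645 -0.02090482  0.0643795 ] 9.474606520930658 [ 7.31 -0.01 -3.77] [ 0.003 -1.262 -0.036] [ 0.54  0.51 -0.73  1.7   0.38  1.07 -0.28]
```

View pics/side3.png

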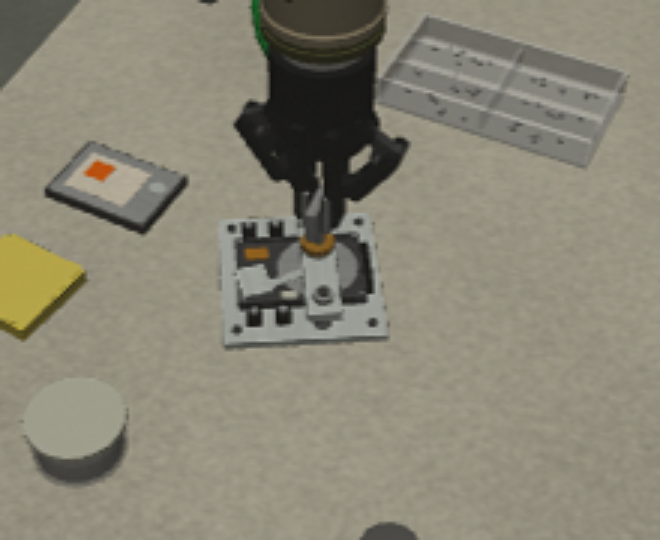

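The head is gripped at 9.5 mm, with a 7 N lateral offset. I'm recentering and turning clockwise.

```bash
python3 -m creep '{"slide":[[0.001,0.001,0],[0,0.001,0],[0,0,0]],"twist":[0,0,0]}'; python3 -m creep '{"slide":[[0,0,0],[0,0,0],[0,0,0],[0,0,0],[0,0,0],[0,0,0]],"twist":[6,8,8,8,8,0]}'
cat > s.py <<'E'
from h import *
from scipy.spatial.transform import Rotation as Ro
o=manip.get_obs();R=Ro.from_quat(o['ee_rot']).as_matrix()
f=np.array(o['ft_force']);print(np.round(o['position'],4),'F',np.round(f,1),'Ftool',np.round(R.T@f,1),'T',np.round(o['torque'],3),'yaw',np.degrees(np.arctan2(R[1,0],R[0,0])),'grip',o['grasp_force'],o['clock'])
E
python3 s.py
```

```text
clock: 15.75
position: [0.5921, -0.0209, 0.0642]
ee_rot: [0.696, 0.718, -0.001, 0.0]
ft_force: [-3.0, -5.3, 6.9]
grip_width: 0.112
grasp_force: 38.6
clock: 16.5
position: [0.5898, -0.0202, 0.0639]
ee_rot: [0.892, 0.451, -0.003, -0.001]
ft_force: [-14.5, -3.6, 13.8]
grip_width: 0.109
grasp_force: 39.5
[ 0.5898 -0.0202  0.0639] F [-14.5  -3.6  13.8] Ftool [-11.6  -9.6 -13.7] T [-0.611  3.009  0.017] yaw 53.652612686447874 grip 39.46840310297489 16.5
```

```bash
python3 -m creep '{"slide":[[-0.001,-0.001,-0.001],[-0.001,-0.001,0],[0,0,0]],"twist":[0,0,0]}' >/dev/null; python3 s.py; python3 -m creep '{"slide":[[0,0,0],[0,0,0],[0,0,0],[0,0,0]],"twist":[6,6,4,0]}'>/dev/null; python3 s.py
```

```text
[ 0.5897 -0.0201  0.0643] F [ 4.2 -1.3 -8.7] Ftool [1.5 4.2 8.7] T [-0.292 -0.867 -0.095] yaw 53.783260583787325 grip 36.33830666542053 16.875
[ 0.589  -0.0195  0.0642] F [ 0.5  0.5 -7.6] Ftool [ 0.8 -0.1  7.6] T [ 0.308  0.026 -0.058] yaw 37.84473814105921 grip 36.434471011161804 17.375
```

```bash
for i in 1; do python3 -m creep '{"slide":[[0,0,0],[0,0,0],[0,0,0]],"twist":[4,4,0]}'>/dev/null; python3 s.py; python3 -m creep '{"slide":[[0,0,0],[0,0,0]],"twist":[3,0]}'>/dev/null; python3 s.py; python3 -m creep '{"slide":[[0,0,0],[0,0,0]],"twist":[3,0]}'>/dev/null; python3 s.py;  done
```

```text
[ 0.5888 -0.0191  0.0642] F [-2.   3.1 -5.9] Ftool [-0.2 -3.7  5.9] T [ 0.705  0.439 -0.065] yaw 29.942695424062638 grip 36.38934910297394 17.75
[ 0.5887 -0.0189  0.0642] F [-2.9  5.6 -7.5] Ftool [ 0.  -6.3  7.5] T [ 1.023  0.641 -0.059] yaw 26.99032727881823 grip 36.34730279445648 18.0
[ 0.5887 -0.0188  0.0643] F [-3.3  3.4 -6.1] Ftool [-1.6 -4.5  6.1] T [0.855 0.711 0.809] yaw 24.076422401213115 grip 44.746105670928955 18.25
```

```bash
python3 -m creep '{"slide":[[0,-0.001,0],[0,0,0]],"twist":[1,0]}'>/dev/null; python3 s.py; python3 -m creep '{"slide":[[0,0,0],[0,0,0]],"twist":[1,0]}'>/dev/null; python3 s.py
```

```text
[ 0.5887 -0.0188  0.0643] F [-3.2  3.6 -9. ] Ftool [-1.6 -4.6  9. ] T [0.646 0.492 1.036] yaw 22.922706674047753 grip 52.89409796067048 18.5
[ 0.5887 -0.0188  0.0644] F [-3.7  2.5 -9.5] Ftool [-2.5 -3.7  9.5] T [0.833 0.719 1.282] yaw 21.831362767424796 grip 61.44500458147377 18.75
```

The turning resistance jumped, which means the screw is seated at a tool yaw of about 27°. I'm backing off to about 117°.

```bash
python3 -m creep '{"slide":[[0,0,0],[0,0,0],[0,0,0],[0,0,0],[0,0,0],[0,0,0],[0,0,-0.0005],[0,0,0]],"twist":[-5,-7,-7,-7,-7,-7,-5,0]}'>/dev/null; python3 s.py
```

```text
[ 0.5904 -0.0206  0.0647] F [  7.5   0.8 -21. ] Ftool [ 3.7  6.5 21.1] T [ 0.16  -1.454  0.03 ] yaw 66.69639383508283 grip 34.36098039150238 19.75
```

```bash
python3 -m creep '{"slide":[[0,0.001,0.001],[0,0,0],[0,0,0],[0,0,0],[0,0,0],[0,0,0],[0,0,0]],"twist":[-5,-8,-8,-8,-8,-5,0]}'>/dev/null; python3 s.py
```

```text
[ 0.593  -0.0208  0.0648] F [ 12.    0.9 -17.5] Ftool [-3.  11.6 17.6] T [ 0.293 -2.254  0.004] yaw 108.68905953552088 grip 34.85120862722397 20.625
```

```bash
python3 -m creep '{"slide":[[0,0.001,0.001],[0,0.001,0],[0,0,0],[0,0,0],[0,0,0]],"twist":[-4,-4,0,0,0]}'; python3 s.py
python3 - <<'E'
from h import *
for n,s in (('side',(slice(140,420),slice(190,400))),('top',(slice(140,330),slice(130,380)))):
    p,d=manip.camera(n);cv2.imwrite(f'pics/{n}4.png',cv2.resize(p[s],None,fx=2,fy=2))
    if n=='side':
        W=cloud(n,d);m=(np.hypot(W[...,0]-.421,W[...,1]-.299)<.06)&(W[...,2]>.172)&(W[...,2]<.19);print(np.nanmean(W[m],0))
E
```

```text
clock: 21.25
position: [0.5935, -0.0205, 0.0644]
ee_rot: [0.525, 0.851, 0.0, 0.002]
ft_force: [3.3, -5.0, 1.5]
grip_width: 0.105
grasp_force: 37.8
[ 0.5935 -0.0205  0.0644] F [ 3.3 -5.   1.5] Ftool [-6.   0.6 -1.4] T [-1.047 -0.505  0.017] yaw 116.6158228326703 grip 37.78527617454529 21.25
[0.42226969 0.30423687 0.1785118 ]
```

View pics/side4.png

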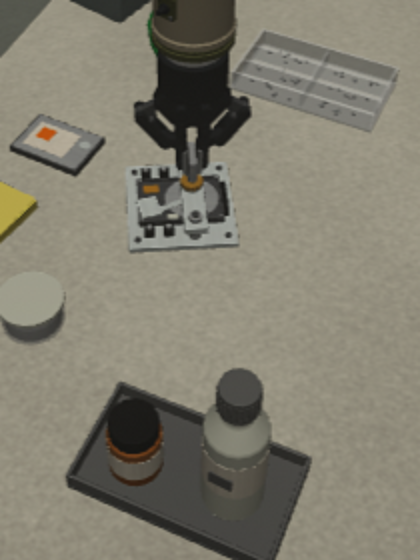

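The bottle stands upright in the free half of the tray, at about (235,450) in the crop. The fingers hold the spade head in line with the bridge bar, at about (190,170). The lateral load is low and the tool is still, so I'm handing the job in.

```bash
python3 -m creep '{"slide":[[0,0,0],[0,0,0]],"twist":[0,0]}'>/dev/null; python3 s.py; python3 -c "
from workcell import manip
print(manip.hand_in())"
```

```text
[ 0.5936 -0.0205  0.0644] F [ 3.1 -4.7  1.4] Ftool [-5.6  0.6 -1.4] T [-1.067 -0.513 -0.002] yaw 116.61530706353595 grip 37.78804063796997 21.6
the job is handed in; nothing more can be done
None
```

The job is handed in, and no verdict came back: the bottle stands upright and released in the tray's free half, and the thumbscrew was seated, backed off about 90° by the tool's yaw, and is still gripped and motionless, at 21.6 s on the clock.

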